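Shut and lock the instrument hatch

ROBOT

A 6-joint arm with a two-finger parallel gripper is mounted at the origin on a cart in front of the work surface, level with it; the furniture and walls round the work are solid. World frame = base frame: x ahead of the robot, y to its left, z up, the work surface at z = 0. Lengths are in m, angles in rad, forces in N, time in s.
With the tool pointing down it reaches from about 0.225 to 0.875 m from the base axis. Payload 3.4 kg.
Tool frame: the origin (TCP) lies between the finger pads; the fingertips stand 8 mm ahead of it and the grasp point (between the pads) lies 11 mm behind it; z points along the fingers, y is the line along which they close (so a half turn about z gives the same grasp; the last joint's range is limited). The gripper opens to 85 mm and grips with 20 to 120 N. Pads are 22 mm wide; open, the fingers measure 114 mm over their backs; the gripper's body (76 mm by 85 mm) begins 54 mm behind the grasp point. The pads swing forward as they close: fully open they stand 13 mm farther back than shut.
Start: joints at [-1.43, 0.276, 1.505, -0, 1.361, -0.121], TCP at [0.149, -0.555, 0.239] pointing down, gripper open.
Joint ranges: [-2.89, 2.89], [-0.75, 2.08], [0.22, 2.7], [-1.18, 4.32], [0.11, 2.71], [-2.7, 2.7]. Speed limits (rad/s): [2.57, 2.57, 3.14, 3.14, 3.14, 3.14].

INTERFACE

Orientations are given as a unit quaternion [w, x, y, z].
In Python, from rig import manip gives the robot as it stands.
- The arm moves only by the tool move_arm, never from a script. Its argument "deltas" is a list that holds one entry, the list of rows, each a list of 5 numbers: the shift along the tool's x, y, z normalised to -1 to 1, where 1 is 80 cm, then the turn about the tool's z normalised to -1 to 1, where 1 is 120 degrees, then the closure, from -1 (fully open) to 1 (shut). In form: [[[tx, ty, tz, twist, grip], ...]]. A call has 1 to 12 rows; each row is the pose to reach, as a shift and turn from the pose commanded when the call began, along the tool's axes at that moment; what a row does not reach only later rows make up. A row lasts 1/10 s, in which the tool goes at most 50 mm and 8.59 degrees, less where a joint would pass 70% of its speed; a pose out of reach is approached as far as the arm can. A call with a number of a shift or a turn outside -1 to 1 is refused whole. A call with a gripper value outside its range is refused whole. The fingers move at their own pace and stop on an object; "squeeze" is the grip in N (left out, the last holds). Time passes only in rows, so rows that repeat a pose let the fingers close. It gives the time, the measured TCP pose, the force, the opening and the grip force at its end, in the units of the state.
- manip.get_state(): the state, without advancing time (a new reading comes with each control period).
- manip.get_image(name): name is "scene" or "top" or "wrist"; returns the picture (384x512x3 uint8, red, green, blue); there is no depth.
- manip.camera_params(name): a dict with "fx", "fy", "cx", "cy" (pixels), "R" (3x3) and "t" (3): a world point X has camera coordinates R X + t; the wrist camera has in their place "tool_from_camera" (4x4, takes a point from camera to tool coordinates, whose origin is the TCP and whose axes are the flange's). Camera axes: x right, y down, z forward; pixel columns grow to the right and rows downward; lengths in m; the calibration is good to about 2 mm. A picture is of the moment at which its call begins: read the wrist's pose just before it. camera_params takes no time and is no camera call.
- manip.sign_off(): hands the job in; it is judged then, once.
The state is a dict: "clock": time; "qpos": joint angles; "qd": joint speeds; "effort": joint torques, N m; "position": TCP position; "ee_rot": TCP orientation; "contact_force": force on the tool from outside, world axes, zero at the start; "moment": the same for the moment, N m; "width": finger opening in m; "gripper_force": force on a finger pad.
Only numpy, scipy, OpenCV 4.12 (cv2) and the standard library are available. Lean on these libraries where they do the work, as an engineer would, in place of code of your own. Each camera call takes 0.05 s, during which the arm holds its last target. There are 200 camera calls.

TASK

The sloping hatch of the grey instrument console stands ajar with its wing knob partly turned. Turn the knob back anticlockwise until its wing lies across the hatch, so that its tongue will clear the frame, press the hatch fully home against its spring, and, holding it down, turn the knob clockwise to its stop so that the tongue catches behind the frame edge and the hatch stays shut when you let go. Leave the tape measure, screw tin and screwdriver beside it where they are.

Things in the scene. Friction and masses are not known exactly. Their poses are not given: they have to be found in the camera images.
- console: Fixed grey sheet-metal console, 240 mm wide (y), 208 mm deep (x), 160 mm high, front wall 55 mm high. Origin: centre of its underside, on the desk; z up, x from front to rear. From the front wall its top slopes up at 30 degrees to the horizontal; a frame edge (rail 4 mm thick, 37 mm wide) runs along the lower end of the slope. Turned up to 0.25 rad from facing the robot.
- hatch_hinge (a point): Middle of the hatch's hinge line, near the upper end of the slope: at (0.061, 0, 0.150) m in the console's frame. The hinge line runs along the console's y; the hatch's underside lies in a plane through it. Holding the hatch shut takes about 7 N at the knob, square to the panel.
- hatch (a joint): Hatch angle (rad): 0 = shut on the slope, growing as the lower edge lifts (panel then at 30 degrees minus this angle to the horizontal), at most 0.7. Aluminium panel 204 mm wide, 170 mm long, 4 mm thick, hinged at its upper edge. A hinge spring pushes it open to about 0.35 rad; friction holds it near there. With the tongue turned out, the tongue lands on the frame edge and stops it at about 0.07.
- hatch_edge (a point): Middle of the hatch's lower edge, half-way through its thickness, 173 mm from the hinge line.
- wing_knob (a joint): Knob angle (rad), growing clockwise seen from outside, stops at 0 and 1.5, stiff enough (0.05 N m) to stay where left. At 0 the wing lies across the hatch, parallel to the hinge, tongue pointing right (console -y); below 0.45 the tongue passes the frame edge as the hatch shuts. At 1.5 wing and tongue point down the slope, the tongue behind the frame edge if the hatch is shut.
- knob_grip (a point): Point to grip on the axis of the black wing knob: 130 mm down the hatch from the hinge line, at mid-width, 30 mm above the hinge plane, 26 mm above the panel. Wing 46 mm long, 9.5 mm thick, from 12 to 38 mm above the panel, on a hub 26 mm across, 9 mm high. Turns with the knob: z outward along the axis, y along the wing (-y is the way the hidden tongue points), x across it (pinch along x).
- tongue_tip (a point): Tip of the hidden steel cam tongue under the hatch: a plate 12 mm wide and 4 mm thick that reaches 38 mm from the knob's axis. With the hatch shut and locked it lies 2.5 mm behind the frame edge and overlaps it by 15 mm.
- tape_measure: Red tape measure, 64x80x38 mm, loose, to the left of the console; origin at its underside. Leave alone.
- screw_tin: Small open tin of screws, 50x72x22 mm, loose, to the right of the console; origin at its underside. Leave alone.
- driver_yellow: Yellow and black screwdriver, 167 mm long, 24 mm thick, lying loose in front of the console; origin at its underside. Leave alone.

How it is judged:
By the outcome, as a careful person would: the job done as asked, in the order asked, and still so for the second after the job is handed in, with the robot touching nothing.
It also fails if it takes over 42 s, if anything falls off the work surface, if the arm or the gripper's body presses on something with over 40 N, if the wrist force passes 120 N, or if a joint passes its speed limit or range.

## Working session

There is one attempt and no reset: what is moved stays moved. The work goes in short steps, Python scripts to look and compute and a tool call to move; the robot and the scene stay as the last step left them, time stands still between calls to the robot, and variables do not carry over. Pictures are saved under pics/ and viewed, at most 10 in all, crops included, and the job is handed in when it is done.

Besides the shell and the picture viewer there is one more tool, called after ">>>" as name(argument=value, ...), one argument or row to a line, values as JSON. move_arm: Moves the arm, as the interface text tells. Scaled input: -1 to 1 covers 80 cm each way for a shift and 120 degrees each way for a turn. Its arguments: {"type":"object","properties":{"deltas":{"type":"array","items":{"type":"array","items":{"type":"array","items":{"type":"number","minimum":-1,"maximum":1}}}},"squeeze":{"type":"number"}},"required":["deltas"]}

```bash
mkdir -p pics
cat > h.py <<'E'
from rig import manip
import numpy as np, cv2
from scipy.spatial.transform import Rotation as Ro
def snap(c,f):
    im=manip.get_image(c)[:,:,::-1].copy(); cv2.imwrite('pics/'+f,im); return im
def ray(c,u,v):
    p=manip.camera_params(c); R=np.array(p['R']);t=np.array(p['t'])
    d=R.T@np.array([(u-p['cx'])/p['fx'],(v-p['cy'])/p['fy'],1]); return -R.T@t,d/np.linalg.norm(d)
def onz(c,u,v,z):
    o,d=ray(c,u,v); return o+d*(z-o[2])/d[2]
def proj(c,X):
    p=manip.camera_params(c); q=np.array(p['R'])@X+np.array(p['t']); return np.array([p['fx']*q[0]/q[2]+p['cx'],p['fy']*q[1]/q[2]+p['cy']])
def tri(a,b):
    A=0;B=0
    for c,u,v in (a,b):
        o,d=ray(c,u,v);M=np.eye(3)-np.outer(d,d);A=A+M;B=B+M@o
    X=np.linalg.solve(A,B); return X,proj(a[0],X)-a[1:],proj(b[0],X)-b[1:]
E
python3 - <<'E'
from h import *
a=snap('scene','s0.png');b=snap('top','t0.png')
cv2.imwrite('pics/c0.png',cv2.resize(np.hstack([a,b]),(800,300)))
s=manip.get_state();print({k:np.round(v,3) for k,v in s.items()})
for c in('scene','top'):
  p=manip.camera_params(c);print(c,p['fx'],-np.array(p['R']).T@p['t'],np.round(p['R'],2).tolist())
E
```

```text
{'clock': np.float64(0.1), 'qpos': array([-1.43 ,  0.277,  1.506,  0.   ,  1.361, -0.121]), 'qd': array([ 0.   , -0.001, -0.003,  0.001, -0.001,  0.002]), 'effort': array([ 1.0000e-03, -4.1770e+01, -2.4641e+01, -0.0000e+00,  6.0000e-03,
       -0.0000e+00]), 'position': array([ 0.149, -0.555,  0.239]), 'ee_rot': array([-0.001,  0.991,  0.131, -0.   ]), 'contact_force': array([ 0.033,  0.129, -0.27 ]), 'moment': array([-0.071,  0.035,  0.004]), 'gripper_force': np.float64(0.0), 'width': np.float64(0.086)}
scene 391.20471895425305 [-0.03389864  0.47479076  0.75438339] [[-0.7, -0.71, -0.02], [-0.41, 0.42, -0.81], [0.58, -0.56, -0.59]]
top 408.94702952562943 [ 0.47295107 -0.09972143  1.1814518 ] [[-0.01, -1.0, 0.0], [-1.0, 0.01, -0.07], [0.07, -0.01, -1.0]]
```

View pics/s0.png

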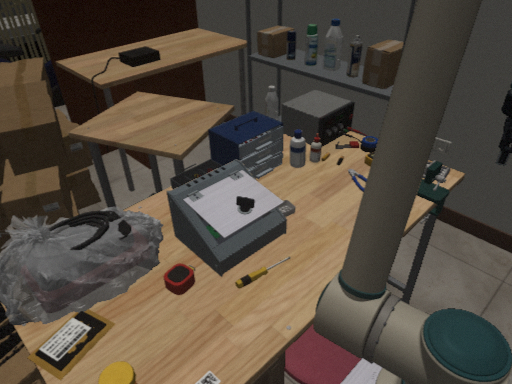

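View pics/t0.png

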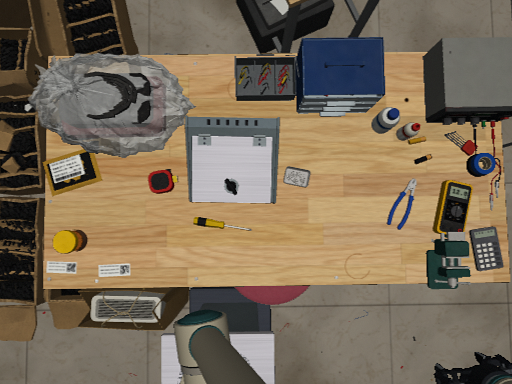

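The console sits near the middle of the desk: hatch around (232,170) in the top view, knob at (232,186) in top and (244,204) in scene. The tape measure, tin and screwdriver are around it. I'll zoom in for detail.

Run:
```python
from h import *
a=cv2.imread('pics/s0.png')[150:280,155:305];b=cv2.imread('pics/t0.png')[105:235,155:305]
cv2.imwrite('pics/z0.png',np.vstack([cv2.resize(np.hstack([a,b]),(800,347),interpolation=cv2.INTER_CUBIC)]))
for c,f in(('scene','s0'),('top','t0')):
  im=cv2.imread(f'pics/{f}.png');g=im.max(2);m=np.zeros_like(g)
  y0,y1,x0,x1=(190,216,230,262) if c=='scene' else (170,200,215,250)
  m[y0:y1,x0:x1]=(g[y0:y1,x0:x1]<70)*255
  M=cv2.moments(m,True);print(c,M['m10']/M['m00'],M['m01']/M['m00'],M['m00'],np.degrees(.5*np.arctan2(2*M['mu11'],M['mu20']-M['mu02'])))
```

```text
scene 244.7979274611399 203.53886010362694 193.0 19.62700074578291
top 230.9181818181818 185.9090909090909 110.0 56.706571101756055
```

View pics/z0.png

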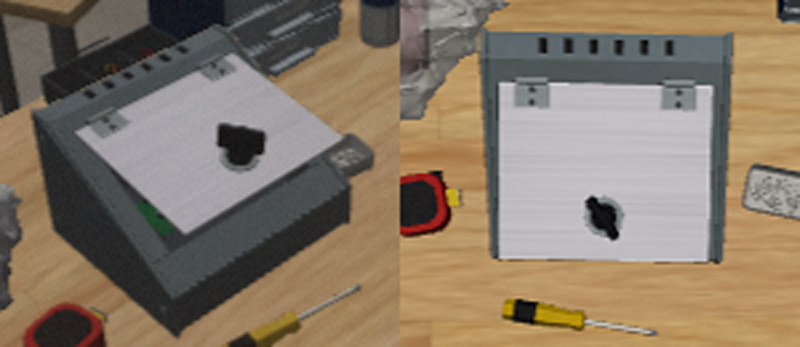

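The zoom shows the hatch ajar. Its corners are at about (498,83), (713,86), (499,260), (709,262) in the right panel. The wing runs upper-left to lower-right, so the knob is at about 1.0 rad. Next I triangulate the corners and knob.

Run:
```python
from h import *
k=8/3
S={'UL':(76,130),'UR':(232,52),'LL':(186,235),'LR':(345,140)}
T={'UL':(498,83),'UR':(713,86),'LL':(499,260),'LR':(709,262)}
P={}
for n in S:
  X,e,f=tri(('scene',155+S[n][0]/k,150+S[n][1]/k),('top',155+(T[n][0]-400)/k,105+T[n][1]/k));P[n]=X
  print(n,X.round(4),e.round(1),f.round(1))
X,e,f=tri(('scene',244.8,203.5),('top',230.9,185.9));print('knob',X.round(4),e.round(1),f.round(1))
for a,b in(('UL','UR'),('LL','LR'),('UL','LL'),('UR','LR')):
  d=P[b]-P[a];print(a,b,np.linalg.norm(d).round(4),np.degrees(np.arctan2(d[0],-d[1])).round(2),np.degrees(np.arcsin(d[2]/np.linalg.norm(d))).round(1))
# wing end zoom top
for z in(.14,.15):
  a=onz('top',155+187/k,105+199/k,z);b=onz('top',155+216/k,105+237/k,z);d=b-a;print(a,b,np.linalg.norm(d),np.degrees(np.arctan2(-d[0],-d[1])))
  print(onz('top',155+83/k,105+37/k,.16),onz('top',155+332/k,105+37/k,.16))
```

```text
UL [0.682  0.0484 0.1566] [0.3 0. ] [-0.2 -0.2]
UR [ 0.6779 -0.1552  0.154 ] [0.7 0. ] [-0.5 -0.5]
LL [0.5156 0.0528 0.1286] [0.8 0.1] [-0.5 -0.5]
LR [ 0.5107 -0.1505  0.126 ] [0.4 0. ] [-0.3 -0.3]
knob [ 0.5546 -0.0492  0.155 ] [0.4 0. ] [-0.3 -0.3]
UL UR 0.2036 -1.14 -0.7
LL LR 0.2034 -1.4 -0.7
UL LL 0.1687 -91.51 -9.5
UR LR 0.1696 -91.58 -9.5
[ 0.57128712 -0.03462273  0.14      ] [ 0.53443298 -0.06202782  0.14      ] 0.045926755773264064 53.365151539972835
[0.72515635 0.0614953  0.16      ] [ 0.72221323 -0.17501624  0.16      ]
[ 0.5703429  -0.03524781  0.15      ] [ 0.53384263 -0.06238976  0.15      ] 0.04548576795313672 53.3651515399728
[0.72515635 0.0614953  0.16      ] [ 0.72221323 -0.17501624  0.16      ]
```

Sizes agree with what's given: hatch 0.2035 × 0.169 m, panel slope 9.5°, so hatch angle ≈ 0.36. Console yaw is about −1.4°, the hinge at (0.683, −0.053, 0.150) and the knob at about (0.553, −0.050, 0.156). The wing's yaw calls for a −21.5° twist. I'll move above the knob.

>>> move_arm(
  deltas=[
    [[0.652,-0.479,-0.0375,-0.179,0],[0.652,-0.479,-0.0375,-0.179,0],[0.652,-0.479,-0.0375,-0.179,0],[0.652,-0.479,-0.0375,-0.179,0],[0.652,-0.479,-0.0375,-0.179,0],[0.652,-0.479,-0.0375,-0.179,0],[0.652,-0.479,-0.0375,-0.179,0],[0.652,-0.479,-0.0375,-0.179,0],[0.652,-0.479,-0.0375,-0.179,0],[0.652,-0.479,-0.0375,-0.179,0],[0.652,-0.479,-0.0375,-0.179,0],[0.652,-0.479,-0.0375,-0.179,0]],
  ],
)

```text
clock: 1.3
position: [0.5243, -0.0857, 0.2669]
ee_rot: [0.0, 0.95, 0.313, -0.0]
contact_force: [0.7, -0.4, -0.0]
width: 0.0429
gripper_force: 0.0
```

>>> move_arm(
  deltas=[
    [[0.056,-0.0146,0,0,0],[0.056,-0.0146,0,0,0],[0.056,-0.0146,0,0,0]],
  ],
)

```text
clock: 1.6
position: [0.5525, -0.0508, 0.2662]
ee_rot: [-0.0, 0.949, 0.314, -0.001]
contact_force: [0.2, -0.4, 0.7]
width: 0.0427
gripper_force: 0.0
```

Run:
```python
from h import *
s=manip.get_state();print(s['position'],s['ee_rot'],s['width'],s['qpos'])
w=snap('wrist','w1.png');t=snap('top','t1.png');print(np.round(manip.camera_params('wrist')['tool_from_camera'],3))
cv2.imwrite('pics/c1.png',np.hstack([cv2.resize(w,(480,360)),cv2.resize(t[105:235,165:280],(318,360))]))
```

```text
[ 0.55249523 -0.05084292  0.26622943] [-1.41117525e-04  9.49364376e-01  3.14175390e-01 -1.04172493e-03] 0.04272020649040802 [-2.16645431e-01  2.32568630e-01  1.49847616e+00 -8.32225024e-04
  1.41248313e+00  7.15106652e-01]
[[-0.    -0.958 -0.286  0.072]
 [ 1.    -0.    -0.     0.   ]
 [ 0.    -0.286  0.958 -0.135]
 [ 0.     0.     0.     1.   ]]
```

View pics/c1.png

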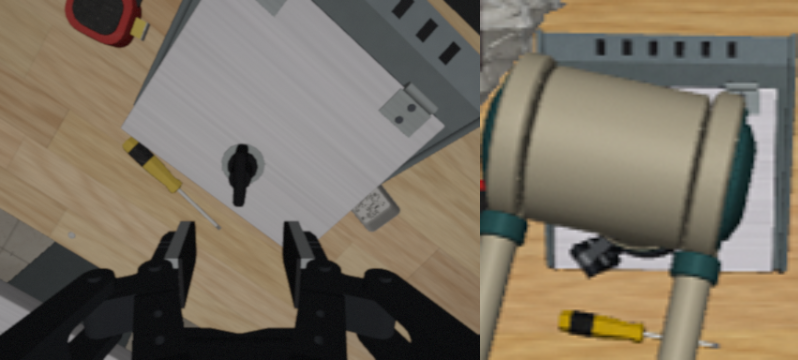

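The wing lies vertically in the wrist view from (241,145) to (239,205), centred between the fingers, so the yaw is aligned. I'll check its position by casting a ray.

Run:
```python
from h import *
s=manip.get_state();p=manip.camera_params('wrist');T=np.array(p['tool_from_camera']);q=s['ee_rot'];R=Ro.from_quat([q[1],q[2],q[3],q[0]]).as_matrix()
for u,v in((241,148),(239,204)):
  u*=512/480;v*=384/360
  d=R@T[:3,:3]@np.array([(u-p['cx'])/p['fx'],(v-p['cy'])/p['fy'],1]);o=R@T[:3,3]+s['position'];print((o+d*(.167-o[2])/d[2]).round(4))
```

```text
[ 0.5733 -0.0385  0.167 ]
[ 0.536  -0.0641  0.167 ]
```

>>> move_arm(
  deltas=[
    [[0.0,0,0.06,0,0],[0,0,0.12,0,0],[0,0,0.1425,0,0],[0,0,0.1425,0,0],[0,0,0.1425,0,1],[0,0,0.1425,0,1],[0,0,0.1425,0,1],[0,0,0.1425,0,1],[0,0,0.1425,0,1],[0,0,0.1425,0,1]],
  ],
  squeeze=25,
)

```text
clock: 2.7
position: [0.5528, -0.052, 0.1538]
ee_rot: [0.001, 0.95, 0.313, 0.0]
contact_force: [-3.6, -0.9, 3.2]
width: 0.0176
gripper_force: 25.6
```

>>> move_arm(
  deltas=[
    [[0,0,0,-0.04,1],[0,0,0,-0.08,1],[0,0,0,-0.12,1],[0,0,0,-0.16,1],[0,0,0,-0.2,1],[0,0,0,-0.2,1]],
  ],
)

```text
clock: 3.3
position: [0.5541, -0.053, 0.154]
ee_rot: [0.002, 0.864, 0.504, 0.001]
contact_force: [-1.6, -2.8, 5.0]
width: 0.0174
gripper_force: 34.7
```

>>> move_arm(
  deltas=[
    [[0,0,0,-0.04,1],[0,0,0,-0.08,1],[0,0,0,-0.12,1],[0,0,0,-0.16,1],[0,0,0,-0.2,1],[0,0,0,-0.24,1],[0,0,0,-0.25,1],[0,0,0,-0.25,1]],
  ],
)

```text
clock: 4.1
position: [0.5559, -0.0525, 0.1547]
ee_rot: [0.003, 0.705, 0.709, 0.002]
contact_force: [0.3, -2.7, 5.5]
width: 0.0174
gripper_force: 37.7
```

Run:
```python
from h import *
s=manip.get_state();print(s['moment'],s['width'],s['gripper_force'],s['qpos'])
w=snap('wrist','w2.png');t=snap('scene','s2.png')
cv2.imwrite('pics/c2.png',np.hstack([cv2.resize(w,(480,360)),cv2.resize(t[160:260,180:280],(318,360))]))
```

```text
[-0.38820886 -0.84106077  0.0280136 ] 0.01738536469920846 37.69552409648895 [-2.18728991e-01  3.07540243e-01  1.68023675e+00  4.28575006e-05
  1.14579432e+00 -2.25370940e-01]
```

View pics/c2.png

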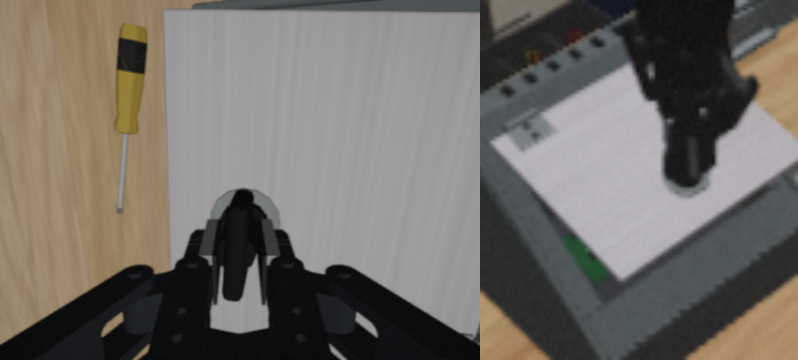

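The wrist view shows the wing from (232,300) to (243,195), almost parallel to the hatch edge with about 6° left to go. I'll turn a little further towards the stop, then measure the angle on the wing mask.

>>> move_arm(
  deltas=[
    [[0,0,0,-0.03,1],[0,0,0,-0.07,1],[0,0,0,-0.1,1],[0,0,0,-0.1,1],[0,0,0,-0.1,1]],
  ],
)

```text
clock: 4.7
position: [0.5562, -0.0514, 0.1547]
ee_rot: [0.003, 0.628, 0.779, 0.003]
contact_force: [1.6, 1.1, 5.0]
width: 0.0176
gripper_force: 37.5
```

Run:
```python
from h import *
s=manip.get_state();print(s['moment'],s['width'],s['gripper_force'],s['position'])
w=snap('wrist','w3.png');t=snap('scene','s3.png')
cv2.imwrite('pics/c3.png',np.hstack([cv2.resize(w[170:384,130:400],(480,380)),cv2.resize(t[180:230,220:265],(318,380))]))
```

```text
[-0.11185441 -1.01366553 -0.38611415] 0.017590676451525622 37.465196889970684 [ 0.55622985 -0.05142523  0.15465963]
```

View pics/c3.png

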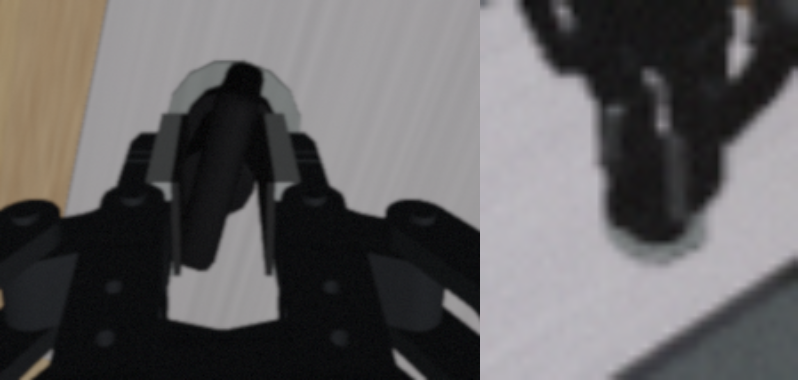

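The turning moment has risen to −0.39 N m against the stop, so the wing is across the hatch with the knob at 0. Next I loosen to about 24 mm as a cage, square up the yaw and press down in steps.

>>> move_arm(
  deltas=[
    [[0,0,0,0,0.43],[0,0,0,0.0,0.43],[0,0,0,0.04,0.43],[0,0,0,0.08,0.43],[0,0,0,0.105,0.43],[0,0,0,0.105,0.43]],
  ],
)

```text
clock: 5.4
position: [0.5537, -0.0507, 0.1529]
ee_rot: [0.0, 0.708, 0.706, 0.001]
contact_force: [2.8, 2.9, 0.1]
width: 0.024
gripper_force: 2.0
```

>>> move_arm(
  deltas=[
    [[0,0.001,0.006,0,0.43],[0,0.002,0.012,0,0.43],[0,0.003,0.018,0,0.43],[0,0.004,0.025,0,0.43],[0,0.004,0.025,0,0.43]],
  ],
)

```text
clock: 5.9
position: [0.5563, -0.0515, 0.1324]
ee_rot: [0.0, 0.708, 0.706, 0.0]
contact_force: [3.4, 3.0, 3.1]
width: 0.0243
gripper_force: 2.8
```

Run:
```python
from h import *
s=manip.get_state();print(s['moment'],s['width'],s['gripper_force'],s['position'],s['qpos'])
w=snap('wrist','w4.png');t=snap('scene','s4.png')
cv2.imwrite('pics/c4.png',np.hstack([cv2.resize(w[170:384,130:400],(480,380)),cv2.resize(t[170:250,190:280],(318,380))]))
```

```text
[ 0.53322737 -0.73541119  0.05214631] 0.024289010410058716 2.794931852258742 [ 0.55628379 -0.05153579  0.13244792] [-2.17149887e-01  3.31782599e-01  1.70513829e+00  3.90596167e-04
  1.10416346e+00 -2.15273820e-01]
```

View pics/c4.png

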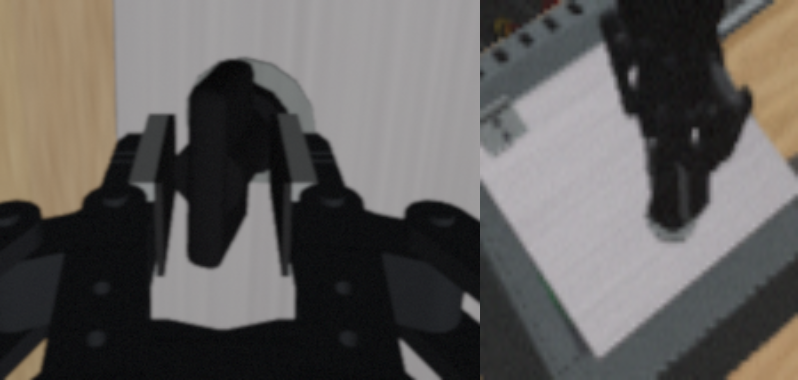

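The wing stays vertical in the view (x≈215 in the zoom), so the knob is still at 0 and the hatch is going down. I'll keep pressing.

>>> move_arm(
  deltas=[
    [[0,0.001,0.005,0,0.43],[0,0.002,0.01,0,0.43],[0,0.003,0.015,0,0.43],[0,0.003,0.019,0,0.43],[0,0.003,0.019,0,0.43]],
  ],
)

```text
clock: 6.5
position: [0.5595, -0.0517, 0.1191]
ee_rot: [0.001, 0.708, 0.706, 0.001]
contact_force: [2.6, 3.1, 7.8]
width: 0.0243
gripper_force: 14.7
```

>>> move_arm(
  deltas=[
    [[0,0,0.004,0,0.43],[0,0,0.007,0,0.43],[0,0,0.007,0,0.43]],
  ],
)

```text
clock: 6.8
position: [0.5609, -0.0517, 0.1145]
ee_rot: [0.003, 0.708, 0.706, 0.002]
contact_force: [2.9, 3.6, 11.4]
width: 0.0242
gripper_force: 20.7
```

>>> move_arm(
  deltas=[
    [[0,0,0.003,0,0.43],[0,0,0.005,0,0.43],[0,0,0.005,0,0.43]],
  ],
)

```text
clock: 7.1
position: [0.562, -0.0518, 0.1112]
ee_rot: [0.004, 0.708, 0.706, 0.003]
contact_force: [4.8, 4.3, 12.9]
width: 0.0246
gripper_force: 23.9
```

>>> move_arm(
  deltas=[
    [[0,0,0.003,0,0.43],[0,0,0.003,0,0.43]],
  ],
)

```text
clock: 7.3
position: [0.5623, -0.0519, 0.1091]
ee_rot: [0.004, 0.708, 0.706, 0.003]
contact_force: [3.8, 4.4, 14.9]
width: 0.0246
gripper_force: 23.6
```

>>> move_arm(
  deltas=[
    [[0,0,0.002,0,0.43],[0,0,0.004,0,0.43],[0,0,0.004,0,0.43]],
  ],
)

```text
clock: 7.6
position: [0.5625, -0.052, 0.1087]
ee_rot: [0.005, 0.708, 0.706, 0.004]
contact_force: [0.2, 5.0, 30.2]
width: 0.0244
gripper_force: 28.9
```

>>> move_arm(
  deltas=[
    [[0,0,0.002,0,0.43],[0,0,0.004,0,0.43],[0,0,0.004,0,0.43]],
  ],
)

```text
clock: 7.9
position: [0.5626, -0.052, 0.1083]
ee_rot: [0.005, 0.708, 0.706, 0.004]
contact_force: [-5.2, 5.3, 45.8]
width: 0.0244
gripper_force: 34.1
```

Run:
```python
from h import *
s=manip.get_state();print(s['moment'],s['width'],s['gripper_force'],s['position'])
w=snap('wrist','w5.png');t=snap('scene','s5.png')
cv2.imwrite('pics/c5.png',np.hstack([cv2.resize(w[170:384,130:400],(380,380)),cv2.resize(t[180:280,165:295],(420,380))]))
```

```text
[0.99549876 0.06146081 0.06659331] 0.02442044127104133 34.11096632480621 [ 0.56262284 -0.05195114  0.10829851]
```

View pics/c5.png

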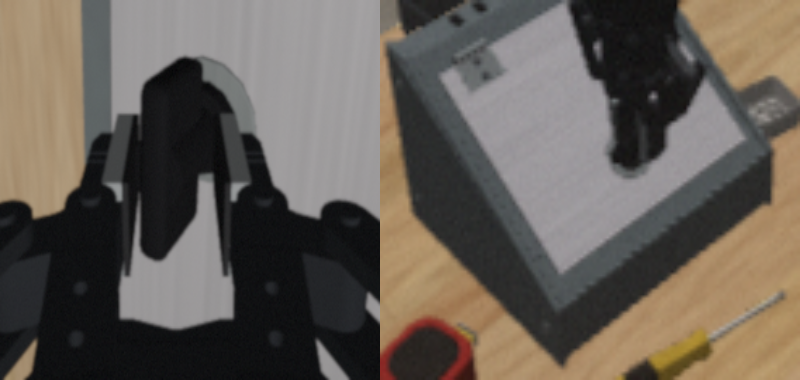

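The view shows the hatch flush with the frame all round, and the force jumped to 46 N, so it is fully home with the wing still across. I'll ease the press a little and turn clockwise in steps, watching the force.

>>> move_arm(
  deltas=[
    [[0,0,-0.002,0,0.43],[0,0,-0.002,0.04,0.46],[0,0,-0.002,0.08,0.5],[0,0,-0.002,0.12,0.5],[0,0,-0.002,0.16,0.5],[0,0,-0.002,0.16,0.5]],
  ],
  squeeze=30,
)

```text
clock: 8.6
position: [0.5622, -0.0517, 0.1084]
ee_rot: [0.004, 0.816, 0.578, 0.005]
contact_force: [-3.4, 5.4, 37.4]
width: 0.0231
gripper_force: 39.5
```

>>> move_arm(
  deltas=[
    [[0,0,0,0.04,0.55],[0,0,0,0.08,0.6],[0,0,0,0.12,0.65],[0,0,0,0.16,0.65],[0,0,0,0.16,0.65]],
  ],
)

```text
clock: 9.1
position: [0.5617, -0.0516, 0.1077]
ee_rot: [0.003, 0.901, 0.433, 0.005]
contact_force: [-2.6, 6.0, 35.2]
width: 0.0223
gripper_force: 39.9
```

>>> move_arm(
  deltas=[
    [[0,0,0,0.04,0.7],[0,0,0,0.08,0.75],[0,0,0,0.12,0.8],[0,0,0,0.16,0.8],[0,0,0,0.2,0.8],[0,0,0,0.2,0.8]],
  ],
)

```text
clock: 9.7
position: [0.5598, -0.0517, 0.1056]
ee_rot: [0.001, 0.972, 0.237, 0.003]
contact_force: [-2.1, 5.8, 26.9]
width: 0.0198
gripper_force: 37.0
```

Run:
```python
from h import *
s=manip.get_state();print(s['moment'],s['width'],s['gripper_force'],s['position'],s['qpos'])
w=snap('wrist','w6.png');t=snap('scene','s6.png')
cv2.imwrite('pics/c6.png',np.hstack([cv2.resize(w[150:384,100:412],(400,380)),cv2.resize(t[180:280,165:295],(400,380))]))
```

```text
[ 0.39671414 -0.03330526 -0.3385939 ] 0.019820612331504624 37.00614519417286 [ 0.559805   -0.05168256  0.1056175 ] [-2.15989529e-01  3.60445816e-01  1.73714116e+00  3.00846108e-04
  1.03799798e+00  8.77053120e-01]
```

View pics/c6.png

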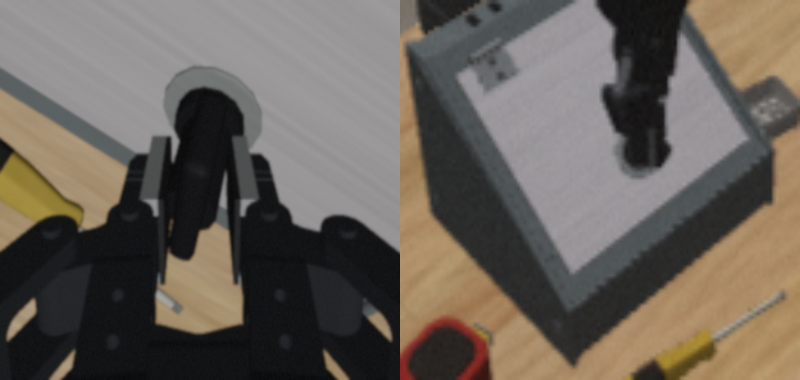

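The hatch is still flush and the wing has followed to about 60°. I'll continue to the stop.

>>> move_arm(
  deltas=[
    [[0,0,0,0.04,0.85],[0,0,0,0.08,0.9],[0,0,0,0.12,1],[0,0,0,0.16,1],[0,0,0,0.2,1],[0,0,0,0.2,1]],
  ],
)

```text
clock: 10.4
position: [0.5588, -0.0505, 0.1034]
ee_rot: [-0.001, 1.0, 0.029, 0.001]
contact_force: [0.7, 7.4, 16.4]
width: 0.0167
gripper_force: 30.0
```

Run:
```python
from h import *
s=manip.get_state();print(s['moment'],s['qpos'])
```

```text
[ 0.905549   -0.24917065 -0.16528446] [-0.21546146  0.36287188  1.7396075   0.00249582  1.03692064  1.29570786]
```

>>> move_arm(
  deltas=[
    [[0,0,0,0.03,1],[0,0,0,0.06,1],[0,0,0,0.09,1],[0,0,0,0.09,1]],
  ],
)

```text
clock: 10.8
position: [0.5584, -0.0495, 0.103]
ee_rot: [-0.002, 0.998, -0.064, 0.001]
contact_force: [1.2, 8.1, 14.3]
width: 0.0168
gripper_force: 34.5
```

Run:
```python
from h import *
s=manip.get_state();print(s['moment'],s['qpos'])
```

```text
[ 1.80280085 -0.24884686  0.40756825] [-0.21494265  0.3633542   1.7402378   0.0044379   1.0374247   1.48231181]
```

The moment has swung to +0.41 N m, so the knob is at its clockwise stop. Release and lift.

>>> move_arm(
  deltas=[
    [[0,0,0,0,0.2],[0,0,0,0,0.0],[0,0,0,0,0],[0,0,0,0,0],[0,0,-0.03,0,0],[0,0,-0.08,0,0],[0,0,-0.13,0,0],[0,0,-0.18,0,0],[0,0,-0.18,0,0]],
  ],
)

```text
clock: 11.7
position: [0.5611, -0.0526, 0.2507]
ee_rot: [0.001, 0.998, -0.064, 0.005]
contact_force: [0.1, 0.0, -0.1]
width: 0.0428
gripper_force: 0.0
```

Run:
```python
from h import *
w=snap('wrist','w7.png');t=snap('scene','s7.png')
cv2.imwrite('pics/c7.png',np.hstack([cv2.resize(w,(400,300)),cv2.resize(t[170:290,150:310],(400,300))]))
```

```text
(no output)
```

View pics/c7.png

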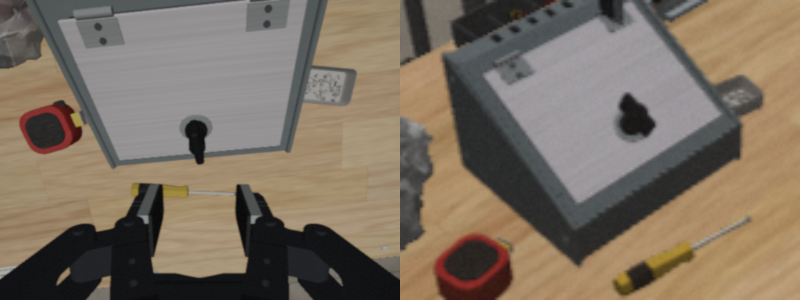

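The released hatch stays flush in the frame and the wing points down the slope, at (197,140) in the wrist view. The tape measure, tin and screwdriver look undisturbed.

```bash
python3 -c "
from rig import manip
print(manip.sign_off())"
```

```text
the job is handed in; nothing more can be done
None
```

The hatch is shut and held by its tongue, with the knob at its clockwise stop; I let go, the tape measure, tin and screwdriver look undisturbed, and the job was handed in at about 12 s.

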